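# Hang the sample carrier behind the rail lip and lock it

## Robot

A 6-joint arm with a two-finger parallel gripper is mounted at the origin on the work surface. World frame = base frame: x ahead of the robot, y to its left, z up, the work surface at z = 0. Lengths are in m, angles in rad, forces in N, time in s.
With the tool pointing down it reaches from about 0.35 to 0.875 m from the base axis. Payload 4.2 kg.
Tool frame: the origin (TCP) lies at the very end of the fingers, on their centre line; the grasp point (between the pads) lies 19 mm behind it; z points along the fingers, y is the line along which they close (so a half turn about z gives the same grasp; the last joint's range is limited). The gripper opens to 87 mm and grips with 3 to 60 N. Pads are 19 mm wide; open, the fingers measure 117 mm over their backs; the gripper's body (75 mm by 190 mm) begins 51 mm behind the grasp point.
Start: joints at [1.458, 0.385, 0.008, 0, -1.194, -0.259], TCP at [0.227, 0.582, 0.223] pointing down, gripper open.
Joint ranges: [-3.14, 3.14], [-1.21, 2.06], [-1.07, 1.41], [-3.16, 2.05], [-2.99, -0.16], [-3.1, 3.1]. Speed limits (rad/s): [2.79, 2.79, 3.14, 3.14, 3.14, 3.14].

## Interface

Orientations are given as a unit quaternion [x, y, z, w].
In Python, from plant import robot gives the robot as it stands. The module is installed in compiled form; this text tells all that it offers.
- The arm moves only by the shell command python3 -m pendant 'ROWS' [FORCE]. ROWS is JSON, a list of rows, each a list of 7 numbers: the closure in counts, from 0 (fully open) to 255 (shut), then the shift along the tool's x, y, z in units of 25 mm (1.0 is 25 mm), then the turn, a rotation vector about the tool's x, y, z in units of 5 degrees (1.0 is 5 degrees). A call has 1 to 12 rows; each row shifts and turns the commanded pose from where the row before left it, along the tool's axes as they then stand; what a row does not reach is not made up. A row lasts 1/12 s, in which the tool goes at most 41.7 mm and 7.16 degrees, less where a joint would pass 70% of its speed; a pose out of reach is approached as far as the arm can. A call is refused whole if a number of a shift passes 1 or a number of a turn 1, either way. A call with a gripper value outside its range is refused whole. The fingers move at their own pace and stop on an object; FORCE is the grip in N (left out, the last holds). Time passes only in rows, so rows that do not move let the fingers close. It gives the time, the measured TCP pose, the force, the opening and the grip force at its end, in the units of the state.
- robot.get_obs(): the state, without advancing time (a new reading comes with each control period).
- robot.capture(name): name is "side" or "top"; returns a dict with "pixels" (400x640x3 uint8, red, green, blue), "fov_y" (degrees; the focal length in pixels is half the picture's height over the tangent of half this angle, whatever the lens; pixels are square), "cx", "cy" (the principal point, pixels), "k1" (the pictures are not rectified: a ray, as slopes to the right and down, at radius r is drawn at 1 + k1 r^2 times it, then the intrinsics apply), "R" (3x3) and "t" (3): a world point X has camera coordinates R X + t. Camera axes: x right, y down, z forward; pixel columns grow to the right and rows downward; lengths in m; the calibration is good to about 2 mm. A picture is of the moment at which its call begins. There is no depth.
- robot.hand_in(): hands the job in; it is judged then, once.
The state is a dict: "time": time; "joint_positions": joint angles; "qvel": joint speeds; "joint_torque": joint torques, N m; "tool_pos": TCP position; "orientation": TCP orientation; "ft_force": force on the tool from outside, world axes, zero at the start; "ft_torque": the same for the moment, N m; "finger_gap": finger opening in m; "finger_force": force on a finger pad.
Only numpy, scipy, OpenCV 4.12 (cv2) and the standard library are available. Lean on these libraries where they do the work, as an engineer would, in place of code of your own. Each camera call takes 0.05 s, during which the arm holds its last target. There are 200 camera calls.

## Task

Swing the clamp lever on the rail stand wide open, then lift the hooked sample carrier over the rail's lip and lower it until its hook tip is fully seated in the pocket behind the lip and it hangs freely; do not drop it. Then swing the lever fully shut over the hook, leaving the other things on the bench where they are.

Things in the scene. Friction and masses are not known exactly. Their poses are not given: they have to be found in the camera images.
- carrier_grip (a point): centre of the hooked carrier's grip: an upright dark block on top of its hook, 28 mm along x, 18 wide along y, 40 tall; take it across y from above. 185 mm above the carrier's underside; at (-30, 0, 185) mm in the carrier's frame, same axes.
- carrier: loose carrier, 0.2 to 0.45 kg, standing on the table: steel tray 90 x 80 mm with a fixed tin (57 mm wide, top 56 mm up) and a flat steel C-hook 16 mm wide along y, 205 mm tall with its grip. Origin: centre of the tray's underside; x the way the hook reaches (stem to bill), z up. Centre of mass about 10 mm to -x of the origin, so it hangs upright on the lip.
- carrier_bill (a point): centre of the bottom end of the bill (hook tip, points down, 8 mm along x, 16 along y); at (4, 0, 133) mm in the carrier's frame, same axes. Carrier frame, mm: bill x 0 to 8, z 133 to 155; bridge above it x -46 to 8, z 155 to 165; upright stem x -46 to -38, from the tray to the bridge.
- rail_pocket (a point): middle of the pocket in the groove behind the lip of the fixed rail, at the level of the lip's top (190 mm above the table). x: front (lip side) to back; y along the rail; z up. Groove x -11 to 11 mm, floor z -26; back wall behind it, top z -4. Ribs across the groove bound the pocket: inner faces y +-22, tops z -4. Carrier seated: bill end 22 mm below this point.
- rail_lip (a point): middle of the top of the lip, a plain upright strip 6 mm thick along the front of the rail, at (-14, 0, 0) mm from the pocket point, same axes. The seated carrier's bridge rests on it. Rail 230 mm long on two end posts (inner faces at y +-94 mm), its underside 31 mm below the lip's top and free: tray and tin go under the rail as the bill passes over the lip from the front.
- keeper (a joint): clamp lever over the pocket, rad: 0 shut (at its stop, bar along the rail over the pocket), grows as it swings away to the back, counter-clockwise from above, to 1.2 (stop, wide open). Stays where left; about 0.06 N m of friction.
- keeper_post (a point): middle of the upright round post on the lever's free end, 12 mm thick, 105 mm from the hinge axis. The post's top is 16 mm above this point, the top of the lever's bar (8 x 8 mm) 16 mm below it. Push it from the side, or pinch it from above.
- keeper_hinge (a point): the lever's vertical hinge axis, at mid-height of its bar (20 mm below keeper_post), on a 30 x 30 mm block at the left (+y) part of the rail; same axes as rail_pocket. At lever angle q the post is at 105 mm * (sin q, -cos q) from here in x, y.
- tray_stand: steel tray 90 x 80 mm like the carrier's but with no tin, a thin straight post in the middle and a short crossbar, 136 mm tall, no hook. Bystander: leave it alone. Origin at the centre of its underside.
- jar: glass jar 70 mm wide, 100 mm tall. Bystander: leave it alone. Origin at the centre of its underside.
- can: plain can 60 mm wide, 85 mm tall. Bystander: leave it alone. Origin at the centre of its underside.
- cup: white cup 76 mm wide, 80 mm tall. Bystander: leave it alone. Origin at the centre of its underside.
- weight: small brass knobbed weight 44 mm wide, 48 mm tall. Bystander: leave it alone. Origin at the centre of its underside.
- spoon: long spoon lying in front of the rail. Bystander: leave it alone. Origin at the centre of its underside.
- brush: hand brush lying in front of the rail. Bystander: leave it alone. Origin at the centre of its underside.
Not all that is in view belongs to the job. What is shaped like the carrier but pink is not meant.

How it is judged:
On the way, in this order (a step that is already met when the one before it is completed fails the run):
1. the lever is swung wide open (past 0.9 rad) (value of joint keeper above 0.9 rad), for 0.2 s.
2. with the lever still open, the carrier hangs let go in the pocket behind the lip (z of carrier_bill in the frame of rail_pocket below -0.016 m and x of carrier_bill in the frame of rail_pocket between -0.011 and 0.011 m and y of carrier_bill in the frame of rail_pocket between -0.02 and 0.02 m and angle between carrier's own z axis and vertical below 0.15 rad and contact force between the fingers and carrier below 0.3 N and value of joint keeper above 0.7 rad), for 0.3 s.
At the end, for the whole second after the job is handed in: The carrier hangs at rest and let go, its bill in the pocket behind the lip (bill end at least 16 mm below the lip's top, within 11 mm of the groove's middle and 20 mm of the pocket's middle along the rail, carrier within 0.15 rad of upright), and the lever is shut to within 0.12 rad of its stop (z of carrier_bill in the frame of rail_pocket below -0.016 m and x of carrier_bill in the frame of rail_pocket between -0.011 and 0.011 m and y of carrier_bill in the frame of rail_pocket between -0.02 and 0.02 m and angle between carrier's own z axis and vertical below 0.15 rad and contact force between the fingers and carrier below 0.3 N and value of joint keeper below 0.12 rad and linear speed of carrier below 0.05 m/s); the robot touches nothing.
It fails at once if the carrier is dropped or knocked over (moves faster than 0.4 m/s with no finger on it) (contact force between the fingers and carrier below 0.3 N and linear speed of carrier above 0.4 m/s).
It fails at once if one of the other things on the bench is moved more than 30 mm (distance of any of tray_stand, jar, can, cup, weight, spoon, brush from where it was at the start of the episode above 0.03 m).
It also fails if it takes over 72 s, if anything falls off the work surface, if the arm or the gripper's body presses on something with over 40 N, if the wrist force passes 120 N, or if a joint passes its speed limit or range.

## Working session

There is one attempt and no reset: what is moved stays moved. The work goes in short steps, Python scripts to look and compute and a shell command to move; the robot and the scene stay as the last step left them, time stands still between calls to the robot, and variables do not carry over. Pictures are saved under pics/ and viewed, at most 10 in all, crops included, and the job is handed in when it is done.

```bash
mkdir -p pics
cat > h.py <<'E'
import numpy as np, cv2
from plant import robot
def cap(n,f=None):
    c=robot.capture(n)
    if f: cv2.imwrite('pics/'+f,c['pixels'][:,:,::-1])
    np.savez('cal_'+n,**{k:np.array(c[k]) for k in c}); return c
def K(c):
    f=c['pixels'].shape[0]/2/np.tan(np.radians(c['fov_y'])/2)
    return float(f)
def ray(c,u,v):
    f=K(c); d=np.array([(u-c['cx'])/f,(v-c['cy'])/f]); s=d.copy()
    for _ in range(30): s=d/(1+c['k1']*(s@s))
    R=np.array(c['R']);t=np.array(c['t']); return -R.T@t, R.T@np.array([s[0],s[1],1])
def atz(c,u,v,z):
    o,d=ray(c,u,v); return o+d*(z-o[2])/d[2]
def tri(c1,p1,c2,p2):
    o1,d1=ray(c1,*p1);o2,d2=ray(c2,*p2)
    a=np.linalg.lstsq(np.c_[d1,-d2],o2-o1,rcond=None)[0]
    A=o1+a[0]*d1;B=o2+a[1]*d2; return (A+B)/2,np.linalg.norm(A-B)
def proj(c,X):
    p=np.array(c['R'])@np.array(X)+np.array(c['t']); s=p[:2]/p[2]; s=s*(1+c['k1']*(s@s))
    return s*K(c)+[c['cx'],c['cy']]
def load(n):
    return {k:v for k,v in np.load(f'cal_{n}.npz').items()}
E
python3 - <<'E'
from h import *
for n in('side','top'):
    c=cap(n,n+'0.png'); print(n,K(c),c['k1'],-np.array(c['R']).T@np.array(c['t']),np.round(c['R'],2).tolist())
o=robot.get_obs();print(o['tool_pos'],o['orientation'],o['time'],o['finger_gap'])
E
```

```text
side 361.3694693034601 -0.017948089591396134 [-0.0614416  -0.63159162  0.69518169] [[0.72, -0.7, -0.0], [-0.37, -0.38, -0.85], [0.59, 0.61, -0.53]]
top 464.4210462244717 -0.08830402142309479 [ 0.29523488 -0.00388736  1.35598264] [[-0.08, -1.0, 0.0], [-0.97, 0.08, -0.22], [0.22, -0.02, -0.98]]
[0.22683511 0.58178599 0.22157514] [ 9.82756668e-01 -1.84900839e-01 -1.41433230e-04  9.95353426e-04] 0.1 0.08724276379817636
```

View pics/side0.png

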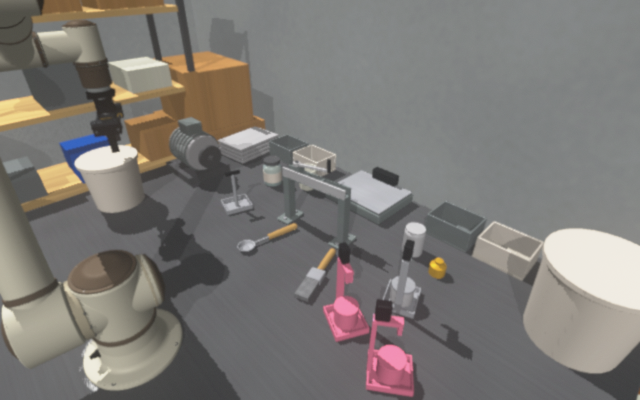

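View pics/top0.png

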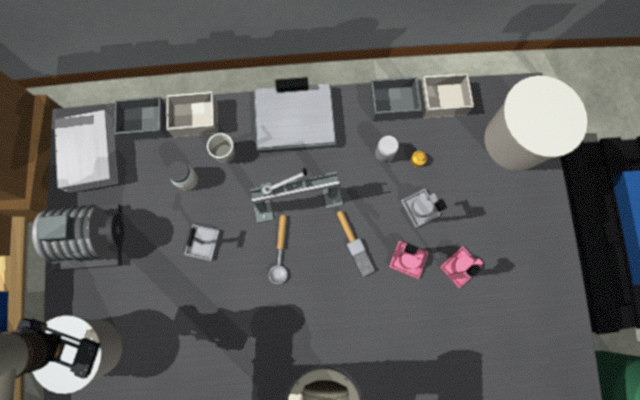

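The top view shows four hook- or tray-shaped things. The steel carrier with a tin is at top (425,205) and side (403,285). The two pink ones are at top (408,258) and (463,265), and the steel tray_stand without a hook is at (203,240). Only the first fits the description. I'll confirm it in one enlarged crop, together with the rail.

Run:
```python
from h import *
s=cv2.imread('pics/side0.png');t=cv2.imread('pics/top0.png')
def cr(i,x,y,w,h,k): return cv2.resize(i[y:y+h,x:x+w],None,fx=k,fy=k,interpolation=cv2.INTER_CUBIC)
# each 400x300
m=np.vstack([np.hstack([cr(s,370,230,80,60+0,5),cr(t,395,175,80,60,5)]),np.hstack([cr(s,270,150,100,75,4),cr(t,245,150,100,75,4)])])
cv2.imwrite('pics/crop0.png',m);print(m.shape)
```

```text
(600, 800, 3)
```

View pics/crop0.png

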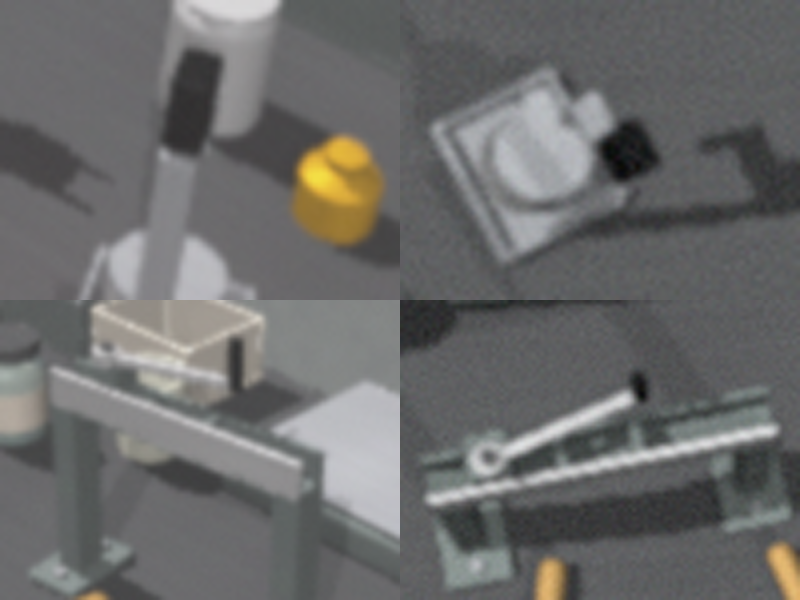

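The crop confirms the grey steel carrier with its tin and dark grip (side (408,250), top (441,205)). It also shows the rail's lip from top (252,199.5) to (339.5,182), and the lever partly open with its post at top (304.5,172) and side (329,166).

Run:
```python
from h import *
s=load('side');t=load('top')
np.set_printoptions(precision=4,suppress=True)
T=lambda x,y:(245+(x-400)/4,150+(y-300)/4); S=lambda x,y:(270+x/4,150+(y-300)/4)
L=atz(t,*T(428,498),.19);R=atz(t,*T(778,428),.19);print('lip',L,R,np.linalg.norm(L-R))
print('tri',tri(t,T(428,498),s,S(55,368)),tri(t,T(778,428),s,S(303,467)))
m=(L+R)/2; y=(L-R)/np.linalg.norm(L-R); x=np.array([y[1],-y[0],0]); P=m+.014*x
print('yaw',np.degrees(np.arctan2(x[1],x[0])),'pocket',P, 'pocket seen floor',atz(t,*T(598,441),.17))
h=atz(t,*T(488,458),.19)
post,e=tri(t,T(638,387),s,S(236,364));print('post',post,e)
print('hinge z190',h)
T2=lambda x,y:(395+(x-400)/5,175+y/5)
g,e=tri(t,T2(629,150),s,(408.2,250.6));print('grip',g,e)
cs=[atz(t,*T2(*p),.008) for p in((547,68),(435,128),(508,262),(632,192))]
for a,b in zip(cs,cs[1:]+cs[:1]): d=a-b;print('edge',np.linalg.norm(d),np.degrees(np.arctan2(d[1],d[0])))
print('traycentre',(np.mean(cs,0)))
print('bridge end',atz(t,*T2(592,108),.165))
```

```text
lip [0.5579 0.1413 0.19  ] [ 0.5856 -0.0871  0.19  ] 0.23010709820134484
tri (array([0.5596, 0.1411, 0.1865]), np.float64(0.0021345420634029024)) (array([ 0.5872, -0.0878,  0.1854]), np.float64(0.0012279891716474667))
yaw 6.9177607726882 pocket [0.5857 0.0288 0.19  ] pocket seen floor [0.5915 0.0302 0.17  ]
post [0.6121 0.0005 0.2227] 0.0017172789641176536
hinge z190 [0.5811 0.1013 0.19  ]
grip [ 0.5042 -0.3437  0.1827] 0.0017018461924712025
edge 0.07836750828662176 -66.72006577451455
edge 0.09012189617252749 21.747524722219037
edge 0.08698192911166708 113.9787228929846
edge 0.08924432172721752 -152.7377597672818
traycentre [ 0.5336 -0.3351  0.008 ]
bridge end [ 0.532 -0.333  0.165]
```

```bash
cat >> h.py <<'E'
from scipy.spatial.transform import Rotation as Ro
np.set_printoptions(precision=4,suppress=True)
PK=np.array([.5857,.0288,.19]); YR=np.radians(6.92); HG=np.array([.581,.1013,.202])
def railpt(x,y,z): # rail_pocket frame (m) -> world
    c,s=np.cos(YR),np.sin(YR); return PK+[c*x-s*y,s*x+c*y,z]
def postpt(q,dz=.02): 
    x,y=.105*np.sin(q),-.105*np.cos(q); c,s=np.cos(YR),np.sin(YR); return HG+[c*x-s*y,s*x+c*y,dz]
def go(target,yaw=None,o=None):
    "print rows total: turn first, then shift; yaw=world deg of closing axis (mod 180)"
    o=o or robot.get_obs(); R=Ro.from_quat(o['orientation']); M=R.as_matrix()
    print('t',round(o['time'],2),'tcp',o['tool_pos'],'zaxis',M[:,2],'yaw y',np.degrees(np.arctan2(M[1,1],M[0,1])),'F',o['ft_force'],'gap',o['finger_gap'],'ff',o['finger_force'])
    if yaw is not None:
        a=np.radians(yaw); y=np.array([np.cos(a),np.sin(a),0]); 
        if y@M[:,1]<0:y=-y
        z=np.array([0,0,-1.]); N=np.c_[np.cross(y,z),y,z]
        print(' turn/5deg',np.degrees((R.inv()*Ro.from_matrix(N)).as_rotvec())/5); M=N
    d=M.T@(np.array(target)-o['tool_pos'])/.025; print(' shift/25mm',d,'max',abs(d).max())
E
python3 - <<'E'
from h import *
print(np.linalg.norm((np.array([.6121,.0005])-HG[:2])))
go([.612,.0005,.30],44)
E
```

```text
0.10548862497918911
t 0.1 tcp [0.2268 0.5818 0.2216] zaxis [-0.0006 -0.0019 -1.    ] yaw y -111.31071836437107 F [ 0.8104  0.849  -0.2222] gap 0.08724276379817636 ff 0.0
 turn/5deg [ 0.0224 -0.006   4.9379]
 shift/25mm [27.428   5.0692 -3.137 ] max 27.42800638311249
```

```bash
python3 -m pendant '[[0,0,0,-0.8,0,0,1],[0,0,0,-0.8,0,0,1],[0,0,0,-0.8,0,0,1],[0,0,0,-0.74,0,0,1],[0,0,0,0,0,0,0.94],[0,0.95,0.18,0,0,0,0],[0,0.95,0.18,0,0,0,0],[0,0.95,0.18,0,0,0,0],[0,0.95,0.18,0,0,0,0],[0,0.95,0.18,0,0,0,0],[0,0.95,0.18,0,0,0,0],[0,0.95,0.18,0,0,0,0]]' 10
python3 -m pendant '[[0,0.95,0.18,0,0,0,0],[0,0.95,0.18,0,0,0,0],[0,0.95,0.18,0,0,0,0],[0,0.95,0.18,0,0,0,0],[0,0.95,0.18,0,0,0,0],[0,0.95,0.18,0,0,0,0],[0,0.95,0.18,0,0,0,0],[0,0.95,0.18,0,0,0,0],[0,0.95,0.18,0,0,0,0],[0,0.95,0.18,0,0,0,0],[0,0.95,0.18,0,0,0,0],[0,0.95,0.18,0,0,0,0]]'
python3 -c "
from h import *
go([.612,.0005,.30],44)"
```

```text
time: 1.1
tool_pos: [0.3202, 0.4395, 0.3006]
orientation: [0.921, -0.391, -0.0, 0.0]
ft_force: [0.4, -0.8, 0.6]
finger_gap: 0.0869
finger_force: 0.0
time: 2.1
tool_pos: [0.4792, 0.1971, 0.3006]
orientation: [0.92, -0.391, -0.0, 0.0]
ft_force: [0.9, 0.6, -1.0]
finger_gap: 0.0869
finger_force: 0.0
t 2.1 tcp [0.4792 0.1971 0.3006] zaxis [-0.0009 -0.0003 -1.    ] yaw y -136.00158682794938 F [ 0.9108  0.641  -0.9824] gap 0.0869312409768252 ff 0.0
 turn/5deg [ 0.0097  0.0041 -0.0003]
 shift/25mm [9.3468 1.6406 0.0255] max 9.346776774716137
```

```bash
python3 -m pendant '[[0,0.95,0.164,0,0,0,0],[0,0.95,0.164,0,0,0,0],[0,0.95,0.164,0,0,0,0],[0,0.95,0.164,0,0,0,0],[0,0.95,0.164,0,0,0,0],[0,0.95,0.164,0,0,0,0],[0,0.95,0.164,0,0,0,0],[0,0.95,0.164,0,0,0,0],[0,0.95,0.164,0,0,0,0],[0,0.8,0.164,0,0,0,0],[0,0,0,0.3,0,0,0],[0,0,0,0,0,0,0]]'
python3 - <<'E'
from h import *
go([.612,.0005,.215],44)
s=cap('side');t=cap('top')
def cr(i,x,y): return cv2.resize(i['pixels'][y:y+75,x:x+100,::-1],None,fx=4,fy=4,interpolation=cv2.INTER_CUBIC)
a=np.hstack([cr(s,270,120),cr(t,245,145)]);cv2.imwrite('pics/p1.png',a)
print(proj(s,[.612,.0005,.222]),proj(t,[.612,.0005,.222]))
E
```

```text
time: 3.1
tool_pos: [0.6112, 0.0009, 0.291]
orientation: [0.92, -0.392, -0.002, 0.001]
ft_force: [-0.7, -0.4, 0.7]
finger_gap: 0.0868
finger_force: 0.0
t 3.1 tcp [0.6112 0.0009 0.291 ] zaxis [-0.0044  0.     -1.    ] yaw y -136.12716833699102 F [-0.748  -0.356   0.6648] gap 0.08684303203950204 ff 0.0
 turn/5deg [ 0.0363  0.0358 -0.0255]
 shift/25mm [ 0.0347 -0.0136  3.0402] max 3.0402268203859815
[328.6747 166.2777] [304.6846 171.5683]
```

View pics/p1.png

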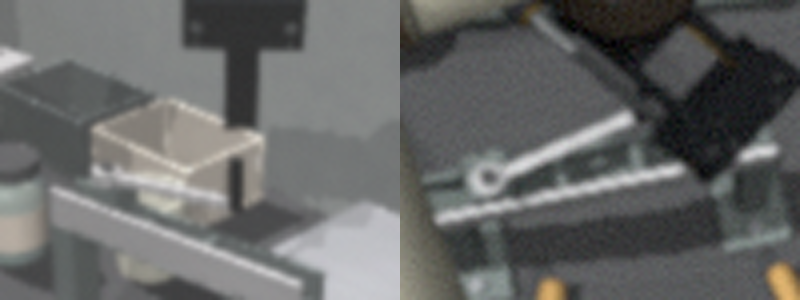

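The side view shows the fingers straight above the post at crop (237,180), so I'm going down to pinch it.

```bash
python3 -m pendant '[[0,0.03,0,0.6,0,0,0],[0,0,0,0.6,0,0,0],[0,0,0,0.6,0,0,0],[0,0,0,0.6,0,0,0],[0,0,0,0.6,0,0,0],[0,0,0,0,0,0,0],[255,0,0,0,0,0,0],[255,0,0,0,0,0,0],[255,0,0,0,0,0,0],[255,0,0,0,0,0,0],[255,0,0,0,0,0,0],[255,0,0,0,0,0,0]]' 8
python3 - <<'E'
from h import *
o=robot.get_obs()
p=np.array(o['tool_pos'])[:2]-HG[:2]; q0=np.arctan2(p[1],p[0])-YR+np.pi/2; print('q',q0,np.linalg.norm(p))
o['tool_pos'][2]; go(o['tool_pos'],None,o)
M=Ro.from_quat(o['orientation']).as_matrix(); prev=o['tool_pos']
for q in np.linspace(q0,1.12,13)[1:]:
    n=postpt(q); n[2]=prev[2]; print(np.round(M.T@(n-prev)/.025,2).tolist()); prev=n
E
```

```text
time: 4.2
tool_pos: [0.6125, 0.0011, 0.2191]
orientation: [0.92, -0.391, 0.0, -0.0]
ft_force: [0.5, 0.9, -0.5]
finger_gap: 0.0549
finger_force: 0.0
q 0.18423407058663255 0.1050075842762345
t 4.2 tcp [0.6125 0.0011 0.2191] zaxis [ 0.0009  0.0002 -1.    ] yaw y -136.0034934123946 F [ 0.497   0.9107 -0.5184] gap 0.05491033407115579 ff 0.0
 shift/25mm [0. 0. 0.] max 0.0
[0.13, -0.3, 0.0]
[0.11, -0.31, 0.0]
[0.09, -0.32, 0.0]
[0.06, -0.32, 0.0]
[0.04, -0.33, 0.0]
[0.01, -0.33, 0.0]
[-0.01, -0.33, 0.0]
[-0.04, -0.33, 0.0]
[-0.07, -0.32, 0.0]
[-0.09, -0.31, 0.0]
[-0.11, -0.31, 0.0]
[-0.14, -0.3, 0.0]
```

```bash
python3 -m pendant '[[255,0,0,0,0,0,0],[255,0,0,0,0,0,0],[255,0,0,0,0,0,0],[255,0,0,0,0,0,0],[255,0,0,0,0,0,0],[255,0,0,0,0,0,0],[255,0,0,0,0,0,0],[255,0,0,0,0,0,0],[255,0,0,0,0,0,0],[255,0,0,0,0,0,0]]' 8
```

```text
time: 5.03
tool_pos: [0.6123, 0.0008, 0.2185]
orientation: [0.92, -0.391, -0.0, 0.0]
ft_force: [0.7, -1.7, 0.0]
finger_gap: 0.0119
finger_force: 8.0
```

Pinched with a 12 mm opening. Now I'm swinging it along the arc.

```bash
python3 -m pendant '[[255,0.13,-0.3,0,0,0,0],[255,0.11,-0.31,0,0,0,0],[255,0.09,-0.32,0,0,0,0],[255,0.06,-0.32,0,0,0,0],[255,0.04,-0.33,0,0,0,0],[255,0.01,-0.33,0,0,0,0],[255,-0.01,-0.33,0,0,0,0],[255,-0.04,-0.33,0,0,0,0],[255,-0.07,-0.32,0,0,0,0],[255,-0.09,-0.31,0,0,0,0],[255,-0.11,-0.31,0,0,0,0],[255,-0.14,-0.3,0,0,0,0]]'
python3 -m pendant '[[255,0,0,0,0,0,0],[255,0,0,0,0,0,0],[255,0,0,0,0,0,0],[150,0,0,0,0,0,0],[150,0,0,0,0,0,0],[150,0,0,0,0,0,0],[150,0,0,0,0,0,0],[150,0,0,0,0,0,0],[150,0,0,0,0,0,0]]'
python3 - <<'E'
from h import *
o=robot.get_obs()
p=np.array(o['tool_pos'])[:2]-HG[:2]; print('q',np.arctan2(p[1],p[0])-YR+np.pi/2,np.linalg.norm(p))
a=np.radians(24)
g=[.5042,-.3437]
go([g[0],g[1],.30],114)
E
```

```text
time: 6.03
tool_pos: [0.6797, 0.0683, 0.2184]
orientation: [0.921, -0.391, -0.001, 0.001]
ft_force: [-6.6, 1.0, 3.4]
finger_gap: 0.0118
finger_force: 8.0
time: 6.78
tool_pos: [0.6808, 0.0676, 0.2185]
orientation: [0.92, -0.391, 0.0, -0.0]
ft_force: [0.1, 0.6, -0.7]
finger_gap: 0.0349
finger_force: 0.0
q 1.1240380378061463 0.10538904607330749
t 6.78 tcp [0.6808 0.0676 0.2185] zaxis [ 0.0005  0.     -1.    ] yaw y -136.0137610131491 F [ 0.1208  0.6366 -0.7394] gap 0.03485557948063726 ff 0.0
 turn/5deg [ -0.0012  -0.0058 -14.0028]
 shift/25mm [-13.1455  12.154   -3.2604] max 13.145530998335891
```

```bash
python3 -m pendant '[[150,0,0,-0.82,0,0,0],[150,0,0,-0.82,0,0,0],[0,0,0,-0.82,0,0,-1],[0,0,0,-0.82,0,0,-1],[0,0,0,0,0,0,-1],[0,0,0,0,0,0,-1],[0,0,0,0,0,0,-1],[0,0,0,0,0,0,-1],[0,0,0,0,0,0,-1],[0,0,0,0,0,0,-1],[0,0,0,0,0,0,-1],[0,0,0,0,0,0,-1]]' 25
python3 -m pendant '[[0,0,0,0,0,0,-1],[0,0,0,0,0,0,-1],[0,0,0,0,0,0,-1],[0,0,0,0,0,0,-1],[0,-0.88,0.81,0,0,0,0],[0,-0.88,0.81,0,0,0,0],[0,-0.88,0.81,0,0,0,0],[0,-0.88,0.81,0,0,0,0],[0,-0.88,0.81,0,0,0,0],[0,-0.88,0.81,0,0,0,0],[0,-0.88,0.81,0,0,0,0],[0,-0.88,0.81,0,0,0,0]]'
python3 - <<'E'
from h import *
go([.5042,-.3437,.30],114)
s=cap('side');t=cap('top')
def cr(i,x,y,w): return cv2.resize(i['pixels'][y:y+w*3//4,x:x+w,::-1],(400,300),interpolation=cv2.INTER_CUBIC)
a=np.hstack([cr(s,365,235,80),cr(t,225,140,120)])
cv2.imwrite('pics/p2.png',a);print(robot.get_obs()['joint_positions'])
E
```

```text
time: 7.78
tool_pos: [0.6807, 0.0675, 0.3005]
orientation: [0.999, 0.037, 0.0, -0.0]
ft_force: [-0.1, -0.4, 0.6]
finger_gap: 0.086
finger_force: 0.0
time: 8.78
tool_pos: [0.585, -0.1533, 0.3008]
orientation: [0.978, 0.208, 0.0, 0.0]
ft_force: [0.5, -0.3, 0.1]
finger_gap: 0.0868
finger_force: 0.0
t 8.78 tcp [ 0.585  -0.1533  0.3008] zaxis [ 0.0009 -0.0002 -1.    ] yaw y -65.99781115399576 F [ 0.5492 -0.2716  0.1379] gap 0.08682463160048656 ff 0.0
 turn/5deg [ 0.0059 -0.0085  0.0004]
 shift/25mm [-6.0513  5.6444  0.0336] max 6.051267058826226
[ 0.0082  0.3072  0.0887  0.0007 -1.3517  1.9767]
```

View pics/p2.png

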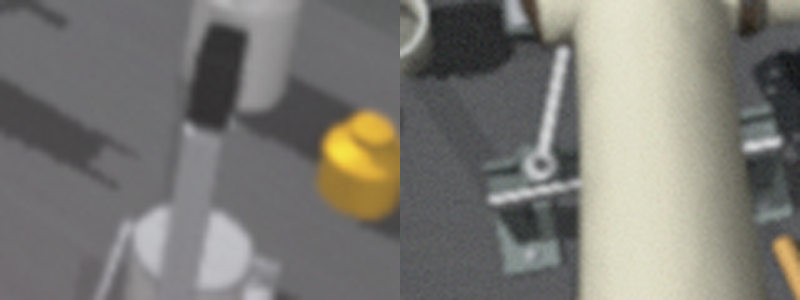

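The side crop shows the grip unchanged at (408,250.6), and the top crop shows the lever standing wide open. I'm moving on to the grip.

```bash
python3 -m pendant '[[0,-0.86,0.81,0,0,0,0],[0,-0.86,0.81,0,0,0,0],[0,-0.86,0.81,0,0,0,0],[0,-0.86,0.81,0,0,0,0],[0,-0.86,0.81,0,0,0,0],[0,-0.86,0.8,0,0,0,0],[0,-0.86,0.8,0,0,0,0],[0,0,0,0.5,0,0,0],[0,0,0,0.5,0,0,0],[0,0,0,0,0,0,0]]'
python3 - <<'E'
from h import *
go([.5042,-.3437,.17],114)
E
```

```text
time: 9.72
tool_pos: [0.5046, -0.3417, 0.2727]
orientation: [0.978, 0.207, -0.002, -0.002]
ft_force: [0.6, 0.5, -1.0]
finger_gap: 0.0873
finger_force: 0.0
t 9.72 tcp [ 0.5046 -0.3417  0.2727] zaxis [-0.0041  0.0028 -1.    ] yaw y -66.07183851281957 F [ 0.6133  0.4777 -1.0363] gap 0.08729101393002542 ff 0.0
 turn/5deg [-0.0483  0.0295 -0.0143]
 shift/25mm [-0.0479  0.0658  4.1085] max 4.108526719099937
```

```bash
python3 -m pendant '[[0,0,0,0.7,0,0,0],[0,0,0,0.7,0,0,0],[0,0,0,0.7,0,0,0],[0,0,0,0.7,0,0,0],[0,0,0,0.7,0,0,0],[0,0,0,0.58,0,0,0],[0,0,0,0,0,0,0],[0,0,0,0,0,0,0],[255,0,0,0,0,0,0],[255,0,0,0,0,0,0],[255,0,0,0,0,0,0],[255,0,0,0,0,0,0]]' 25
python3 -m pendant '[[255,0,0,0,0,0,0],[255,0,0,0,0,0,0],[255,0,0,0,0,0,0],[255,0,0,0,0,0,0],[255,0,0,0,0,0,0],[255,0,0,0,0,0,0],[255,0,0,0,0,0,0],[255,0,0,0,0,0,0],[255,0,0,0,0,0,0],[255,0,0,0,0,0,0],[255,0,0,0,0,0,0],[255,0,0,0,0,0,0]]'
```

```text
time: 10.72
tool_pos: [0.506, -0.3424, 0.1746]
orientation: [0.978, 0.208, 0.001, 0.001]
ft_force: [-0.5, 0.3, 0.3]
finger_gap: 0.0679
finger_force: 0.0
time: 11.72
tool_pos: [0.5053, -0.3421, 0.1734]
orientation: [0.978, 0.208, -0.0, -0.0]
ft_force: [-1.0, -0.6, -0.5]
finger_gap: 0.018
finger_force: 24.9
```

```bash
python3 -m pendant '[[255,0,0,0,0,0,0],[255,0,0,0,0,0,0],[255,0,0,-0.1,0,0,0],[255,0,0,-0.2,0,0,0],[255,0,0,-0.3,0,0,0],[255,0,0,-0.5,0,0,0],[255,0,0,-0.7,0,0,0],[255,0,0,-0.8,0,0,0],[255,0,0,-0.8,0,0,0],[255,0,0,-0.8,0,0,0],[255,0,0,-0.8,0,0,0],[255,0,0,-0.8,0,0,0]]' 50
python3 -m pendant '[[255,0,0,-0.8,0,0,0],[255,0,0,-0.8,0,0,0],[255,0,0,-0.5,0,0,0],[255,0,0,-0.3,0,0,0],[255,0,0,0,0,0,0.6],[255,0,0,0,0,0,0.8],[255,0,0,0,0,0,0.8],[255,0,0,0,0,0,0.8],[255,0,0,0,0,0,0.4],[255,0,0,0,0,0,0],[255,0,0,0,0,0,0]]'
python3 - <<'E'
from h import *
p=railpt(-.114,0,0);p[2]=.385
go(p,96.9)
cap('side','s3.png')
E
```

```text
time: 12.72
tool_pos: [0.5055, -0.342, 0.32]
orientation: [0.978, 0.208, 0.0, 0.0]
ft_force: [0.3, -0.8, -4.2]
finger_gap: 0.0178
finger_force: 49.9
time: 13.63
tool_pos: [0.5055, -0.342, 0.3782]
orientation: [0.998, 0.062, -0.0, -0.0]
ft_force: [-0.5, 0.0, -3.6]
finger_gap: 0.0176
finger_force: 49.9
t 13.63 tcp [ 0.5055 -0.342   0.3782] zaxis [-0.0008  0.0006 -1.    ] yaw y -82.94333865557199 F [-0.5395  0.0306 -3.5636] gap 0.017644178641143884 ff 49.88898544572294
 turn/5deg [-0.0082  0.008   0.0313]
 shift/25mm [  0.4084 -14.338   -0.2739] max 14.337969826241892
```

View pics/s3.png

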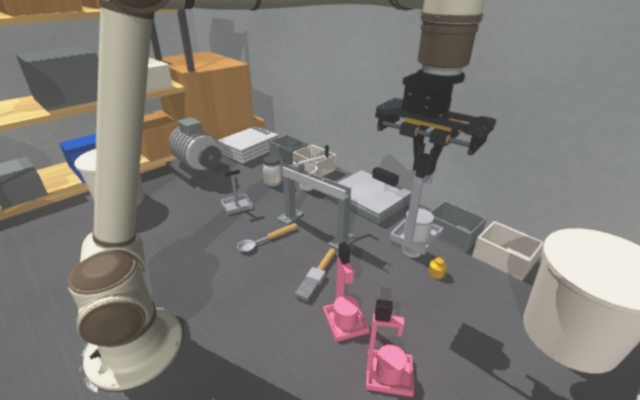

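The carrier hangs upright from the gripper at (415,215), clear of everything. Next I'm carrying it to a standoff in front of the rail.

```bash
python3 -m pendant '[[255,0.02,-0.3,0,0,0,0],[255,0.02,-0.6,0,0,0,0],[255,0.02,-0.9,0,0,0,0],[255,0.02,-0.9,0,0,0,0],[255,0.02,-0.9,0,0,0,0],[255,0.02,-0.9,0,0,0,0],[255,0.02,-0.9,0,0,0,0],[255,0.02,-0.9,0,0,0,0],[255,0.02,-0.9,0,0,0,0],[255,0.02,-0.9,0,0,0,0],[255,0.02,-0.9,0,0,0,0],[255,0.02,-0.9,0,0,0,0]]'
python3 -m pendant '[[255,0.02,-0.9,0,0,0,0],[255,0.02,-0.9,0,0,0,0],[255,0.02,-0.9,0,0,0,0],[255,0.02,-0.7,0,0,0,0],[255,0.02,-0.5,0,0,0,0],[255,0.02,-0.4,0,0,0,0],[255,0,-0.1,0,0,0,0],[255,0,0,0,0,0,0],[255,0,0,0,0,0,0]]'
python3 - <<'E'
from h import *
p=railpt(-.114,0,0);p[2]=.248
go(p,96.9)
E
```

```text
time: 14.68
tool_pos: [0.4803, -0.0937, 0.3788]
orientation: [0.998, 0.062, 0.0, -0.0]
ft_force: [1.0, -0.1, -4.2]
finger_gap: 0.0178
finger_force: 49.9
time: 15.43
tool_pos: [0.4707, 0.0136, 0.3786]
orientation: [0.998, 0.061, -0.0, 0.0]
ft_force: [1.1, 0.3, -3.9]
finger_gap: 0.018
finger_force: 49.9
t 15.43 tcp [0.4707 0.0136 0.3786] zaxis [-0.     -0.0002 -1.    ] yaw y -82.98955579685142 F [ 1.0509  0.3398 -3.9317] gap 0.0179807221660331 ff 49.8887209687382
 turn/5deg [0.002  0.0005 0.0221]
 shift/25mm [ 0.0795 -0.0487  5.2251] max 5.22506712927477
```

```bash
python3 -m pendant '[[255,0.04,-0.03,0.3,0,0,0],[255,0.04,-0.02,0.6,0,0,0],[255,0,0,0.7,0,0,0],[255,0,0,0.7,0,0,0],[255,0,0,0.7,0,0,0],[255,0,0,0.7,0,0,0],[255,0,0,0.6,0,0,0],[255,0,0,0.4,0,0,0],[255,0,0,0.3,0,0,0],[255,0,0,0.14,0,0,0],[255,0,0,0,0,0,0],[255,0,0,0,0,0,0]]'
python3 - <<'E'
from h import *
p=railpt(-.034,0,0);p[2]=.25
go(p,96.9)
s=cap('side');t=cap('top')
tp=robot.get_obs()['tool_pos']
# carrier frame from grip: expected points
c,sn=np.cos(YR),np.sin(YR); B=tp[2]-.1734
def car(x,y,z): return np.array([tp[0]+c*(x+.03)-sn*y,tp[1]+sn*(x+.03)+c*y,B+z])
def cr(i,x,y,w): return cv2.resize(i['pixels'][y:y+w*3//4,x:x+w,::-1],(400,300),interpolation=cv2.INTER_CUBIC)
a=cr(s,245,140,100).copy();b=cr(t,235,150,100).copy()
def mark(i,cam,X,x,y,col):
    u=(proj(cam,X)-[x,y]+.5)*4; cv2.circle(i,tuple(int(v) for v in u),3,col,1)
a2,b2=a.copy(),b.copy()
for X in(car(8,0,0)*0+car(.004,0,.133),car(.008,.008,.165),car(.008,-.008,.165),car(-.046,0,0.001)):
    mark(a2,s,X,245,140,(0,0,255));mark(b2,t,X,235,150,(0,0,255))
for X in (railpt(-.017,.115,0),railpt(-.017,-.115,0),railpt(0,.022,-.004),railpt(0,-.022,-.004)):
    mark(a2,s,X,245,140,(0,255,0));mark(b2,t,X,235,150,(0,255,0))
cv2.imwrite('pics/p4.png',np.vstack([np.hstack([a,b]),np.hstack([a2,b2])]))
E
```

```text
time: 16.43
tool_pos: [0.4733, 0.0152, 0.2506]
orientation: [0.998, 0.061, 0.001, 0.0]
ft_force: [0.9, 0.0, -4.3]
finger_gap: 0.0173
finger_force: 49.9
t 16.43 tcp [0.4733 0.0152 0.2506] zaxis [ 0.0012  0.     -1.    ] yaw y -83.00626880521558 F [ 0.938   0.0083 -4.2862] gap 0.017318566538659253 ff 49.888890674337745
 turn/5deg [ 0.0013 -0.0139  0.0187]
 shift/25mm [ 3.1678 -0.0006  0.0247] max 3.1677784076870767
```

View pics/p4.png

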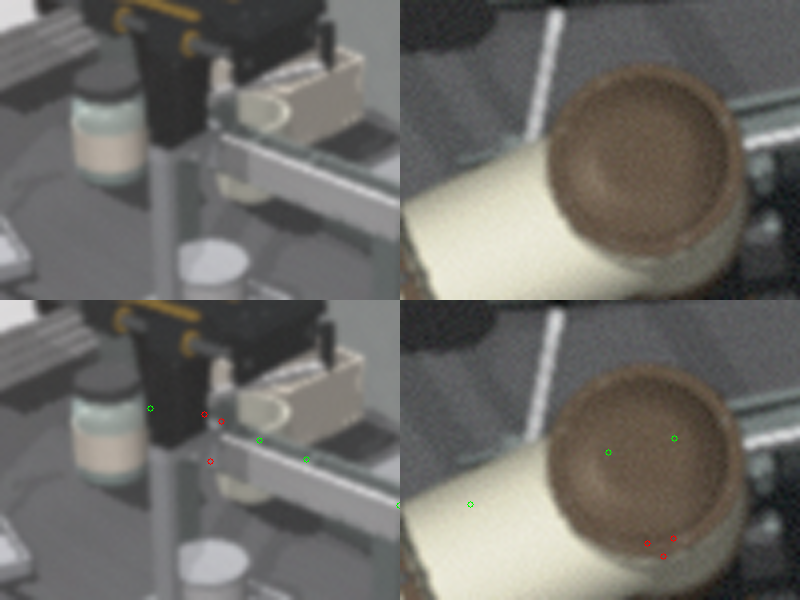

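The side crop shows the carrier held with its stem at crop (168,200) and its bill near (232,155), in front of the lip. I want one closer crop to place the bill.

Run:
```python
from h import *
s=load('side');o=robot.get_obs();tp=o['tool_pos']
c,sn=np.cos(YR),np.sin(YR);B=tp[2]-.1734
def car(x,y,z): return np.array([tp[0]+c*(x+.03)-sn*y,tp[1]+sn*(x+.03)+c*y,B+z])
x0,y0,w,k=270,155,66,12
a=cv2.resize(s['pixels'][y0:y0+50,x0:x0+w,::-1],(w*k//2*1,25*k),interpolation=cv2.INTER_CUBIC)
a=cv2.resize(s['pixels'][y0:y0+50,x0:x0+50,::-1],(400,400),interpolation=cv2.INTER_CUBIC);b=a.copy()
P=lambda X:tuple(int(v) for v in (proj(s,X)-[x0,y0]+.5)*8)
for y in(-.008,.008):
    pts=[(-.046,0),(-.046,.165),(.008,.165),(.008,.133),(0,.133),(0,.155),(-.038,.155),(-.038,0)]
    cv2.polylines(b,[np.array([P(car(x,y,z)) for x,z in pts])],False,(0,0,255),1)
for z in(.056,): cv2.polylines(b,[np.array([P(car(.0285*np.cos(t),.0285*np.sin(t),z)) for t in np.linspace(0,6.3,30)])],False,(255,0,0),1)
cv2.imwrite('pics/p5.png',np.hstack([a,b]))
```

```text
(no output)
```

View pics/p5.png

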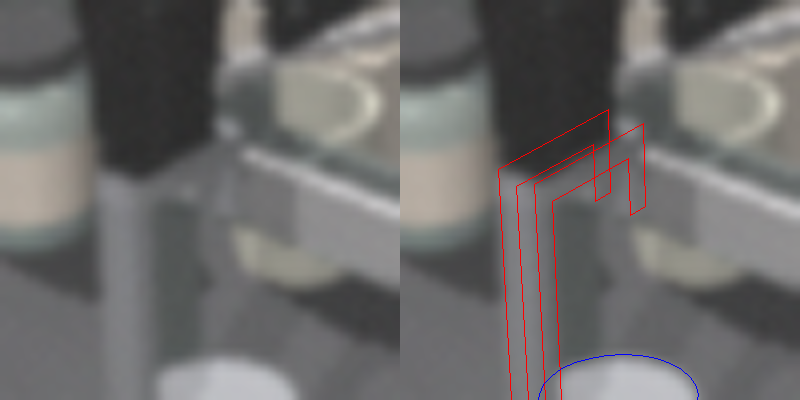

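The overlay matches the hook's stem and bridge to within 1–2 mm, so I'm taking the bill over the lip and then down.

```bash
python3 -m pendant '[[255,0.2,0,0,0,0,0],[255,0.4,0,0,0,0,0],[255,0.5,0,0,0,0,0],[255,0.5,0,0,0,0,0],[255,0.5,0,0,0,0,0],[255,0.5,0,0,0,0,0],[255,0.3,0,0,0,0,0],[255,0.2,0,0,0,0,0],[255,0.07,0,0,0,0,0],[255,0,0,0,0,0,0],[255,0,0,0,0,0,0]]'
python3 -m pendant '[[255,0,0,0.2,0,0,0],[255,0,0,0.2,0,0,0],[255,0,0,0.2,0,0,0],[255,0,0,0.2,0,0,0],[255,0,0,0.2,0,0,0],[255,0,0,0.2,0,0,0],[255,0,0,0.1,0,0,0],[255,0,0,0,0,0,0]]'
python3 -c "
from h import *
p=railpt(-.034,0,0);p[2]=.2084
go(p,96.9)"
```

```text
time: 17.45
tool_pos: [0.5511, 0.0248, 0.25]
orientation: [0.998, 0.061, -0.0, 0.0]
ft_force: [-0.6, 0.7, -3.6]
finger_gap: 0.0174
finger_force: 49.9
time: 18.12
tool_pos: [0.551, 0.0248, 0.2166]
orientation: [0.998, 0.061, -0.001, 0.0]
ft_force: [0.2, -0.2, -4.0]
finger_gap: 0.018
finger_force: 49.9
t 18.12 tcp [0.551  0.0248 0.2166] zaxis [-0.0019 -0.0004 -1.    ] yaw y -83.00755373250175 F [ 0.1798 -0.1945 -3.9719] gap 0.017951476180702888 ff 49.888690458610654
 turn/5deg [0.002  0.0219 0.0185]
 shift/25mm [0.0388 0.0081 0.3267] max 0.3266756976736873
```

```bash
python3 -m pendant '[[255,0,0,0.08,0,0,0],[255,0,0,0.08,0,0,0],[255,0,0,0.08,0,0,0],[255,0,0,0,0,0,0],[255,0,0,0,0,0,0]]'
python3 -m pendant '[[255,0,0,0.04,0,0,0],[255,0,0,0.04,0,0,0],[255,0,0,0,0,0,0],[255,0,0,0,0,0,0]]'
```

```text
time: 18.53
tool_pos: [0.5514, 0.0248, 0.2115]
orientation: [0.998, 0.061, -0.0, 0.0]
ft_force: [-0.6, -0.5, -3.3]
finger_gap: 0.0176
finger_force: 49.9
time: 18.87
tool_pos: [0.5514, 0.0249, 0.2095]
orientation: [0.998, 0.061, -0.0, 0.0]
ft_force: [0.5, -0.6, -3.1]
finger_gap: 0.0177
finger_force: 49.9
```

```bash
python3 -m pendant '[[255,0,0,0.04,0,0,0],[255,0,0,0.03,0,0,0],[255,0,0,0,0,0,0],[255,0,0,0,0,0,0]]'
python3 -m pendant '[[255,0,0,0.03,0,0,0],[255,0,0,0.03,0,0,0],[255,0,0,0,0,0,0],[255,0,0,0,0,0,0]]'
```

```text
time: 19.2
tool_pos: [0.5516, 0.0249, 0.2082]
orientation: [0.998, 0.061, 0.0, 0.0]
ft_force: [-1.6, -0.4, -1.2]
finger_gap: 0.0177
finger_force: 49.9
time: 19.53
tool_pos: [0.5516, 0.0248, 0.2081]
orientation: [0.998, 0.061, 0.001, 0.0]
ft_force: [-4.0, 0.9, 6.2]
finger_gap: 0.0176
finger_force: 49.9
```

Contact came at the expected height, TCP z = 0.208. I'm easing off a little and opening slowly.

```bash
python3 -m pendant '[[255,0,0,-0.03,0,0,0],[255,0,0,0,0,0,0],[195,0,0,0,0,0,0],[190,0,0,0,0,0,0],[185,0,0,0,0,0,0],[175,0,0,0,0,0,0],[165,0,0,0,0,0,0],[150,0,0,0,0,0,0],[120,0,0,0,0,0,0],[120,0,0,0,0,0,0],[120,0,0,0,0,0,0],[120,0,0,0,0,0,0]]' 5
python3 - <<'E'
from h import *
go([0,0,0])
s=cap('side');a=cv2.resize(s['pixels'][150:235,265:378,::-1],(799,600),interpolation=cv2.INTER_CUBIC)
P=railpt(-.004,0,-.155);c,sn=np.cos(YR),np.sin(YR)
for y in(-.008,.008):
    pts=[(-.046,0),(-.046,.165),(.008,.165),(.008,.133)]
    q=[(proj(s,P+[c*x-sn*y,sn*x+c*y,z])-[265,150]+.5)*7.07 for x,z in pts]
    cv2.polylines(a,[np.array(q).astype(int)],False,(0,0,255),1)
cv2.imwrite('pics/p6.png',a)
E
```

```text
time: 20.53
tool_pos: [0.5515, 0.0249, 0.207]
orientation: [0.998, 0.061, -0.0, -0.0]
ft_force: [0.0, -0.4, 0.7]
finger_gap: 0.0454
finger_force: 0.0
t 20.53 tcp [0.5515 0.0249 0.207 ] zaxis [-0.  0. -1.] yaw y -83.00177176246346 F [ 0.0051 -0.3548  0.6993] gap 0.045387837032559435 ff 0.0
 shift/25mm [-22.0152  -1.6996   8.2815] max 22.015177789189153
```

View pics/p6.png

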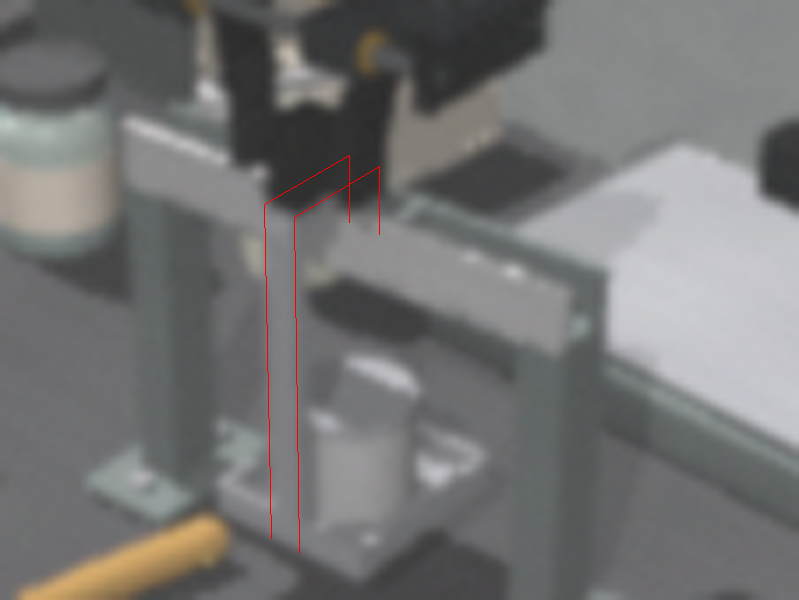

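The seated outline at crop (280,380) falls right on the hanging carrier, which is upright and let go. Next I rise and go back to the lever post.

```bash
python3 -m pendant '[[120,0,0,-0.3,0,0,0],[120,0,0,-0.6,0,0,0],[120,0,0,-0.7,0,0,0],[120,0,0,-0.7,0,0,0],[120,0,0,-0.7,0,0,0],[120,0,0,-0.7,0,0,0],[120,0,0,0,0,0,1],[120,0,0,0,0,0,1],[120,0,0,0,0,0,1],[120,0,0,0,0,0,1],[120,0,0,0,0,0,1],[120,0,0,0,0,0,1]]'
python3 -m pendant '[[120,0,0,0,0,0,1],[120,0,0,0,0,0,1],[120,0,0,0,0,0,1],[120,0,0,0,0,0,1],[120,0,0,0,0,0,0.6],[120,0,0,0,0,0,0]]'
python3 - <<'E'
from h import *
go([.6808,.0676,.2985],44)
E
```

```text
time: 21.58
tool_pos: [0.5515, 0.0248, 0.3003]
orientation: [0.979, -0.202, 0.0, -0.0]
ft_force: [-0.2, 0.0, 1.0]
finger_gap: 0.0462
finger_force: 0.0
time: 22.08
tool_pos: [0.5515, 0.0248, 0.3002]
orientation: [0.92, -0.391, 0.0, -0.0]
ft_force: [0.3, 0.6, 0.0]
finger_gap: 0.046
finger_force: 0.0
t 22.08 tcp [0.5515 0.0248 0.3002] zaxis [ 0.0008  0.0001 -1.    ] yaw y -136.04986432794274 F [0.3104 0.5688 0.0377] gap 0.046027277127513665 ff 0.0
 turn/5deg [-0.0072 -0.005  -0.01  ]
 shift/25mm [ 2.3621 -4.9079  0.0686] max 4.9078994826443605
```

```bash
python3 -m pendant '[[120,0.39,-0.82,0,0,0,0],[120,0.39,-0.82,0,0,0,0],[120,0.39,-0.82,0,0,0,0],[120,0.39,-0.82,0,0,0,0],[120,0.4,-0.81,0,0,0,0],[120,0.4,-0.81,0,0,0,0],[120,0,0,0.6,0,0,0],[120,0,0,0.7,0,0,0],[120,0,0,0.7,0,0,0],[120,0,0,0.7,0,0,0],[120,0,0,0.55,0,0,0],[120,0,0,0,0,0,0]]'
python3 -m pendant '[[255,0,0,0,0,0,0],[255,0,0,0,0,0,0],[255,0,0,0,0,0,0],[255,0,0,0,0,0,0],[255,0,0,0,0,0,0],[255,0,0,0,0,0,0],[255,0,0,0,0,0,0],[255,0,0,0,0,0,0],[255,0,0,0,0,0,0],[255,0,0,0,0,0,0]]' 8
python3 - <<'E'
from h import *
o=robot.get_obs()
p=np.array(o['tool_pos'])[:2]-HG[:2]; q0=np.arctan2(p[1],p[0])-YR+np.pi/2; print('q',q0,np.linalg.norm(p),o['tool_pos'],o['finger_gap'])
M=Ro.from_quat(o['orientation']).as_matrix(); prev=postpt(q0)
for q in np.linspace(q0,0,15)[1:]:
    n=postpt(q); print(np.round(M.T@(n-prev)/.025,2).tolist()); prev=n
E
```

```text
time: 23.08
tool_pos: [0.6788, 0.0673, 0.2146]
orientation: [0.921, -0.39, -0.003, 0.002]
ft_force: [-1.5, -0.1, -1.8]
finger_gap: 0.0461
finger_force: 0.0
time: 23.92
tool_pos: [0.6808, 0.0675, 0.2188]
orientation: [0.921, -0.391, 0.0, -0.0]
ft_force: [0.2, -0.2, 2.6]
finger_gap: 0.0118
finger_force: 8.0
q 1.123790283016771 0.10532192237023595 [0.6808 0.0675 0.2188] 0.011819159492218116
[0.14, 0.31, -0.0]
[0.12, 0.32, -0.0]
[0.09, 0.32, -0.0]
[0.07, 0.33, -0.0]
[0.04, 0.33, -0.0]
[0.01, 0.34, -0.0]
[-0.02, 0.34, -0.0]
[-0.04, 0.33, -0.0]
[-0.07, 0.33, -0.0]
[-0.1, 0.32, -0.0]
[-0.12, 0.31, -0.0]
[-0.15, 0.3, -0.0]
[-0.17, 0.29, -0.0]
[-0.19, 0.28, -0.0]
```

```bash
python3 -m pendant '[[255,0.14,0.31,0,0,0,0],[255,0.12,0.32,0,0,0,0],[255,0.09,0.32,0,0,0,0],[255,0.07,0.33,0,0,0,0],[255,0.04,0.33,0,0,0,0],[255,0.01,0.34,0,0,0,0],[255,-0.02,0.34,0,0,0,0],[255,-0.04,0.33,0,0,0,0],[255,-0.07,0.33,0,0,0,0],[255,-0.1,0.32,0,0,0,0],[255,-0.12,0.31,0,0,0,0],[255,-0.15,0.3,0,0,0,0]]'
python3 -m pendant '[[255,-0.09,0.14,0,0,0,0],[255,-0.09,0.14,0,0,0,0],[255,-0.09,0.14,0,0,0,0],[255,0,0,0,0,0,0],[255,0,0,0,0,0,0]]'
python3 - <<'E'
from h import *
o=robot.get_obs()
p=np.array(o['tool_pos'])[:2]-HG[:2]; q0=np.arctan2(p[1],p[0])-YR+np.pi/2; print('q',q0,np.linalg.norm(p))
go(postpt(0,o['tool_pos'][2]-HG[2]))
E
```

```text
time: 24.92
tool_pos: [0.6101, -0.0021, 0.2187]
orientation: [0.92, -0.391, 0.001, 0.001]
ft_force: [2.8, -5.0, 0.8]
finger_gap: 0.012
finger_force: 8.0
time: 25.33
tool_pos: [0.5967, -0.0051, 0.2187]
orientation: [0.92, -0.391, -0.0, 0.002]
ft_force: [0.8, -6.9, 1.9]
finger_gap: 0.0116
finger_force: 8.0
q 0.025698342094685023 0.10757444977825782
t 25.33 tcp [ 0.5967 -0.0051  0.2187] zaxis [-0.0021 -0.0041 -1.    ] yaw y -136.07138510911128 F [ 0.7777 -6.9126  1.8513] gap 0.011607559733037764 ff 8.00087146635633
 shift/25mm [-0.1477  0.0272 -0.0001] max 0.1476523134277385
```

```bash
python3 -m pendant '[[255,-0.05,0.08,0,0,0,0],[255,-0.05,0.08,0,0,0,0],[255,0,0,0,0,0,0],[255,0,0,0,0,0,0]]'
python3 - <<'E'
from h import *
o=robot.get_obs()
p=np.array(o['tool_pos'])[:2]-HG[:2]; print('q',np.arctan2(p[1],p[0])-YR+np.pi/2,np.linalg.norm(p))
F=o['ft_force'];print('F rail x',F[0]*np.cos(YR)+F[1]*np.sin(YR),'y',-F[0]*np.sin(YR)+F[1]*np.cos(YR))
E
```

```text
time: 25.67
tool_pos: [0.5923, -0.0058, 0.2187]
orientation: [0.92, -0.391, -0.0, 0.002]
ft_force: [1.4, -6.2, 1.7]
finger_gap: 0.0118
finger_force: 8.0
q -0.01558847240105643 0.1076909004459082
F rail x 0.6028721180551082 y -6.30405228558526
```

```bash
python3 -m pendant '[[255,-0.06,0.09,0,0,0,0],[255,-0.06,0.09,0,0,0,0],[255,0,0,0,0,0,0],[255,0,0,0,0,0,0]]'
python3 - <<'E'
from h import *
o=robot.get_obs()
p=np.array(o['tool_pos'])[:2]-HG[:2]; print('q',np.arctan2(p[1],p[0])-YR+np.pi/2,np.linalg.norm(p))
F=o['ft_force'];print('F rail x',F[0]*np.cos(YR)+F[1]*np.sin(YR),'y',-F[0]*np.sin(YR)+F[1]*np.cos(YR))
E
```

```text
time: 26.0
tool_pos: [0.5882, -0.0062, 0.2187]
orientation: [0.92, -0.391, 0.001, 0.001]
ft_force: [2.5, -4.2, -0.3]
finger_gap: 0.0113
finger_force: 8.0
q -0.05374452518740114 0.10773945514562648
F rail x 1.9802647022390607 y -4.48584864339655
```

```bash
python3 -m pendant '[[255,-0.06,0.09,0,0,0,0],[255,-0.06,0.09,0,0,0,0],[255,0,0,0,0,0,0],[255,0,0,0,0,0,0]]'
python3 - <<'E'
from h import *
o=robot.get_obs()
p=np.array(o['tool_pos'])[:2]-HG[:2]; print('q',np.arctan2(p[1],p[0])-YR+np.pi/2,np.linalg.norm(p))
F=o['ft_force'];print('F rail x',F[0]*np.cos(YR)+F[1]*np.sin(YR),'y',-F[0]*np.sin(YR)+F[1]*np.cos(YR))
E
```

```text
time: 26.33
tool_pos: [0.5872, -0.0055, 0.2191]
orientation: [0.92, -0.391, 0.005, -0.002]
ft_force: [13.5, -2.5, -4.0]
finger_gap: 0.0117
finger_force: 8.0
q -0.06262493289650117 0.10693490230040108
F rail x 13.053760752675378 y -4.123286553026338
```

The lever is at its stop, with 13 N pushing back. I'm releasing the post and rising to check.

```bash
python3 -m pendant '[[255,0.05,-0.07,0,0,0,0],[190,0,0,0,0,0,0],[170,0,0,0,0,0,0],[170,0,0,0,0,0,0],[170,0,0,0,0,0,0],[170,0,0,0,0,0,0],[170,0,0,-0.5,0,0,0],[170,0,0,-0.8,0,0,0],[170,0,0,-0.8,0,0,0],[170,0,0,-0.8,0,0,0],[170,0,0,-0.8,0,0,0],[170,0,0,-0.8,0,0,0]]'
python3 -m pendant '[[170,-0.9,0,-0.5,0,0,0],[170,-0.9,0,-0.5,0,0,0],[170,-0.9,0,-0.5,0,0,0],[170,-0.9,0,0,0,0,0],[170,-0.9,0,0,0,0,0],[170,-0.9,0,0,0,0,0],[170,-0.9,0,0,0,0,0],[170,-0.9,0,0,0,0,0],[170,-0.9,0,0,0,0,0],[170,-0.9,0,0,0,0,0],[170,0,0,0,0,0,0],[170,0,0,0,0,0,0]]'
python3 - <<'E'
from h import *
s=cap('side');t=cap('top')
def cr(i,x,y,w): return cv2.resize(i['pixels'][y:y+w*3//4,x:x+w,::-1],(400,300),interpolation=cv2.INTER_CUBIC)
cv2.imwrite('pics/p7.png',np.hstack([cr(s,265,140,110),cr(t,245,145,100)]))
E
```

```text
time: 27.33
tool_pos: [0.5843, -0.0044, 0.3317]
orientation: [0.921, -0.391, -0.0, 0.0]
ft_force: [0.3, 0.2, -0.2]
finger_gap: 0.029
finger_force: 0.0
time: 28.33
tool_pos: [0.4278, 0.1579, 0.3686]
orientation: [0.921, -0.39, 0.0, -0.0]
ft_force: [0.0, -0.4, -0.3]
finger_gap: 0.0291
finger_force: 0.0
```

View pics/p7.png

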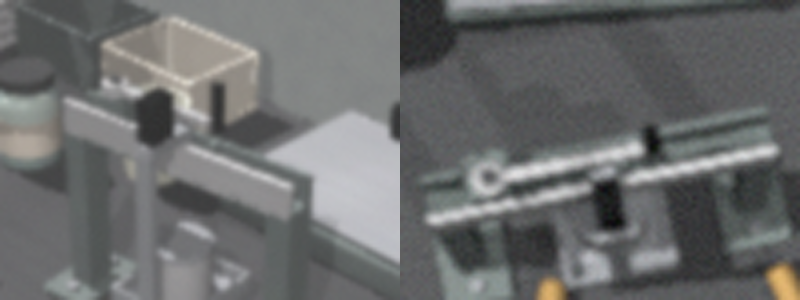

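The lever bar runs from (488,178) to (650,143), parallel to the lip, so it is shut. The carrier hangs upright in the pocket, and the robot is clear of everything.

```bash
python3 -c "
from plant import robot
print(robot.hand_in())"
```

```text
the job is handed in; nothing more can be done
None
```

I handed the job in at about 28 s of the 72 s allowed: the carrier hangs let go in the pocket and the lever is shut at its stop; no verdict came back, and I did not re-measure the bystanders at the end.

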